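# Clear, load and lock the delivery carrier, then zero the order tally

### The job

Get the green delivery carrier ready for the next run: turn the red knob until the hold-down bar clicks past its detent and lies fully open, take the empty blue cups out of the carrier and put them in the yellow basket, and stand every lidded white tub upright in a carrier pocket of its own. Only then turn the red knob back until the bar clicks fully shut over the tubs, and have the order tally's black knob turned back to its zero stop before you finish. Leave the bowl stack, the bottle and the canister where they stand.

Things in the scene. Friction and masses are not known exactly. Their poses are not given: they have to be found in the camera images.
- carrier: packing carrier fixed to the counter: aluminium plate 166 (x) x 186 (y) mm with low green walls forming 2 x 2 pockets, each 66 x 66 mm inside, centres 80 mm apart in x and 100 mm in y; pocket floor 8 mm, wall tops 22 mm above the counter. Origin: middle of its underside; x points to the bar's steel post (post axis at x = 130 mm)
- pocket_1 (a point): middle of the floor of a carrier pocket (carrier x -40, y 50, z 8 mm); axes as the carrier
- pocket_2 (a point): middle of the floor of a carrier pocket (carrier x -40, y -50, z 8 mm); axes as the carrier
- pocket_3 (a point): middle of the floor of a carrier pocket (carrier x 40, y 50, z 8 mm); axes as the carrier
- pocket_4 (a point): middle of the floor of a carrier pocket (carrier x 40, y -50, z 8 mm); axes as the carrier
- bar (a joint): angle of the hold-down bar (rad), turned by the red knob on it. 0 = closed (bar along carrier -x between the pocket columns, over the inner edges of what stands there); grows clockwise seen from above; 1.5 = fully open (bar along carrier +y, beyond the pockets). Stops at both ends; between them a sprung detent (0.17 N m, crest at 0.75) throws the bar on once past it, else back
- bar_grip (a point): on the post axis, at the height to grip the bar's red knob: a fin 44 long x 14 thick x 32 mm tall, long side along the bar; this point is 8 mm below its top, 116 mm above the counter. The steel bar below is 66 mm wide, reaches 190 mm from the axis, and lies 78 to 83 mm above the counter. The point's x axis points away from the bar's tip (carrier +x when closed) and turns with it
- tub_1: full lidded dessert tub, white foam with an orange rim lid (some tubs may be absent): foot 50 mm wide, tapering wider up to a straight rim band 62 mm in diameter from 44 to 64 mm above its foot, 64 mm tall, about 0.18 kg. Origin: centre of its foot; z up. Grip it by the rim band
- tub_2: full lidded dessert tub, white foam with an orange rim lid (some tubs may be absent): foot 50 mm wide, tapering wider up to a straight rim band 62 mm in diameter from 44 to 64 mm above its foot, 64 mm tall, about 0.18 kg. Origin: centre of its foot; z up. Grip it by the rim band
- tub_3: full lidded dessert tub, white foam with an orange rim lid (some tubs may be absent): foot 50 mm wide, tapering wider up to a straight rim band 62 mm in diameter from 44 to 64 mm above its foot, 64 mm tall, about 0.18 kg. Origin: centre of its foot; z up. Grip it by the rim band
- tub_4: full lidded dessert tub, white foam with an orange rim lid (some tubs may be absent): foot 50 mm wide, tapering wider up to a straight rim band 62 mm in diameter from 44 to 64 mm above its foot, 64 mm tall, about 0.18 kg. Origin: centre of its foot; z up. Grip it by the rim band
- cup_1: empty returned blue cup, open at the top, left in a pocket of the carrier (most are absent): foot 50 mm, straight rim band 62 mm in diameter from 44 to 64 mm above its foot, 64 mm tall, about 0.06 kg. Origin: centre of its foot; z up. Grip it by the outside of the rim band
- cup_2: empty returned blue cup, open at the top, left in a pocket of the carrier (most are absent): foot 50 mm, straight rim band 62 mm in diameter from 44 to 64 mm above its foot, 64 mm tall, about 0.06 kg. Origin: centre of its foot; z up. Grip it by the outside of the rim band
- cup_3: empty returned blue cup, open at the top, left in a pocket of the carrier (most are absent): foot 50 mm, straight rim band 62 mm in diameter from 44 to 64 mm above its foot, 64 mm tall, about 0.06 kg. Origin: centre of its foot; z up. Grip it by the outside of the rim band
- cup_4: empty returned blue cup, open at the top, left in a pocket of the carrier (most are absent): foot 50 mm, straight rim band 62 mm in diameter from 44 to 64 mm above its foot, 64 mm tall, about 0.06 kg. Origin: centre of its foot; z up. Grip it by the outside of the rim band
- basket: yellow returns basket, fixed: open box 210 (x) x 164 (y) mm outside, walls 4 mm thick and 45 mm tall, floor 4 mm. Origin: middle of its underside
- tally_box: order tally: grey box 100 x 100 x 36 mm, fixed, with a white dial and a black pointer knob on top. Origin: middle of its underside; the red zero mark is on its -x side
- tally (a joint): angle of the tally's pointer knob (rad): 0 = at its zero stop (pointer at the red mark), grows clockwise seen from above to 2.6; stays where it is left (friction 0.04 N m)
- tally_grip (a point): point on the tally knob's axis at the height to grip it: a finger bar 40 long x 14 thick x 32 mm tall, this point 7 mm below its top and 73 mm above the counter. The point's x axis runs along the finger bar and turns with it; the white pointer line is on its -x end
- bowl_stack: bystander: stack of upturned white foam bowls, 92 mm wide, 150 mm tall; origin at the middle of its underside
- sauce_bottle: bystander: white bottle with red cap, 58 mm wide, 150 mm tall; origin at the middle of its underside
- canister: bystander: terracotta-coloured canister with grey lid, 106 mm wide, 112 mm tall; origin at the middle of its underside
Mind the look-alikes: they are no part of the job. What is shaped like the tub_2 but pink or turquoise is not meant.

How it is judged:
On the way, in this order (a step that is already met when the one before it is completed fails the run):
1. the hold-down bar is fully open (value of joint bar above 1.35 rad), for 0.2 s.
2. with the bar open, every blue cup is in the basket and every lidded tub stands in a carrier pocket (value of joint bar above 1.35 rad and x of tub_1 in the frame of carrier between -0.08 and 0.08 m and y of tub_1 in the frame of carrier between -0.09 and 0.09 m and z of tub_1 in the frame of carrier between -0.01 and 0.015 m and angle between each of tub_1, tub_2, tub_3, tub_4's own z axis and vertical below 0.15 rad and x of tub_2 in the frame of carrier between -0.08 and 0.08 m and y of tub_2 in the frame of carrier between -0.09 and 0.09 m and z of tub_2 in the frame of carrier between -0.01 and 0.015 m and x of tub_3 in the frame of carrier between -0.08 and 0.08 m and y of tub_3 in the frame of carrier between -0.09 and 0.09 m and z of tub_3 in the frame of carrier between -0.01 and 0.015 m and x of tub_4 in the frame of carrier between -0.08 and 0.08 m and y of tub_4 in the frame of carrier between -0.09 and 0.09 m and z of tub_4 in the frame of carrier between -0.01 and 0.015 m and x of cup_1 in the frame of basket between -0.1 and 0.1 m and y of cup_1 in the frame of basket between -0.077 and 0.077 m and z of cup_1 in the frame of basket between -0.01 and 0.05 m and x of cup_2 in the frame of basket between -0.1 and 0.1 m and y of cup_2 in the frame of basket between -0.077 and 0.077 m and z of cup_2 in the frame of basket between -0.01 and 0.05 m and x of cup_3 in the frame of basket between -0.1 and 0.1 m and y of cup_3 in the frame of basket between -0.077 and 0.077 m and z of cup_3 in the frame of basket between -0.01 and 0.05 m and x of cup_4 in the frame of basket between -0.1 and 0.1 m and y of cup_4 in the frame of basket between -0.077 and 0.077 m and z of cup_4 in the frame of basket between -0.01 and 0.05 m), for 0.2 s.
3. the hold-down bar is fully shut over them (value of joint bar below 0.12 rad), for 0.2 s.
At the end, for the whole second after the job is handed in: every tub upright (within 0.15 rad) on the floor of a carrier pocket; every blue cup inside the basket (foot under 50 mm above its underside); all at rest; bar shut (below 0.12 rad); tally at its zero stop (below 0.08 rad) (value of joint bar below 0.12 rad and value of joint tally below 0.08 rad and x of tub_1 in the frame of carrier between -0.08 and 0.08 m and y of tub_1 in the frame of carrier between -0.09 and 0.09 m and z of tub_1 in the frame of carrier between -0.01 and 0.015 m and angle between each of tub_1, tub_2, tub_3, tub_4's own z axis and vertical below 0.15 rad and x of tub_2 in the frame of carrier between -0.08 and 0.08 m and y of tub_2 in the frame of carrier between -0.09 and 0.09 m and z of tub_2 in the frame of carrier between -0.01 and 0.015 m and x of tub_3 in the frame of carrier between -0.08 and 0.08 m and y of tub_3 in the frame of carrier between -0.09 and 0.09 m and z of tub_3 in the frame of carrier between -0.01 and 0.015 m and x of tub_4 in the frame of carrier between -0.08 and 0.08 m and y of tub_4 in the frame of carrier between -0.09 and 0.09 m and z of tub_4 in the frame of carrier between -0.01 and 0.015 m and x of cup_1 in the frame of basket between -0.1 and 0.1 m and y of cup_1 in the frame of basket between -0.077 and 0.077 m and z of cup_1 in the frame of basket between -0.01 and 0.05 m and x of cup_2 in the frame of basket between -0.1 and 0.1 m and y of cup_2 in the frame of basket between -0.077 and 0.077 m and z of cup_2 in the frame of basket between -0.01 and 0.05 m and x of cup_3 in the frame of basket between -0.1 and 0.1 m and y of cup_3 in the frame of basket between -0.077 and 0.077 m and z of cup_3 in the frame of basket between -0.01 and 0.05 m and x of cup_4 in the frame of basket between -0.1 and 0.1 m and y of cup_4 in the frame of basket between -0.077 and 0.077 m and z of cup_4 in the frame of basket between -0.01 and 0.05 m and linear speed of each of tub_1, tub_2, tub_3, tub_4, cup_1, cup_2, cup_3, cup_4 below 0.02 m/s); the robot touches nothing.
It fails at once if the bowl stack is moved by more than 30 mm (distance of bowl_stack from where it was at the start of the episode above 0.03 m).
It fails at once if the sauce bottle is moved by more than 30 mm (distance of sauce_bottle from where it was at the start of the episode above 0.03 m).
It fails at once if the canister is moved by more than 30 mm (distance of canister from where it was at the start of the episode above 0.03 m).
Of tub_1, tub_2, tub_3, tub_4 only 3 to 4 are there at a start; the rules pass over those that are not, and their reading is None.
Of cup_1, cup_2, cup_3, cup_4 only 1 to 2 are there at a start; the rules pass over those that are not, and their reading is None.
At some moment in a run one of tub_1, tub_2, tub_3, tub_4 may be knocked a few centimetres aside while the robot is not near it.
Once in a run the grip may slacken for a moment while it holds something.
It also fails if it takes over 210 s, if anything falls off the work surface, if the arm or the gripper's body presses on something with over 40 N, if the wrist force passes 120 N, or if a joint passes its speed limit or range.

### The arm

A 6-joint arm with a two-finger parallel gripper is mounted at the origin on the work surface. World frame = base frame: x ahead of the robot, y to its left, z up, the work surface at z = 0. Lengths are in m, angles in rad, forces in N, time in s.
With the tool pointing down it reaches from about 0.275 to 0.775 m from the base axis. Payload 14.6 kg.
Tool frame: the origin (TCP) lies midway between the tips of the shut fingers; the grasp point (between the pads) lies 19 mm behind it; z points along the fingers, y is the line along which they close (so a half turn about z gives the same grasp; the last joint's range is limited). The gripper opens to 85 mm and grips with 20 to 120 N. Pads are 22 mm wide; open, the fingers measure 114 mm over their backs; the gripper's body (76 mm by 85 mm) begins 54 mm behind the grasp point. The pads swing forward as they close: fully open they stand 13 mm farther back than shut.
Start: joints at [1.059, 0.263, -0.048, 1.259, 0, 1.415], TCP at [0.183, 0.492, 0.231] pointing down, gripper open.
Joint ranges: [-2.65, 2.65], [-0.89, 1.7], [-1.18, 1.37], [-2.13, 2.11], [-1.35, 1.29], [-3.14, 3.14]. Speed limits (rad/s): [1.89, 1.89, 2.57, 2.79, 3.14, 3.14].

### API

Orientations are given as a rotation vector (axis times angle).
In Python, from bench import robot gives the robot as it stands.
- The arm moves only by the tool send_rows, never from a script. Its argument "deltas" is a list that holds one entry, the list of rows, each a list of 7 numbers: the shift along the tool's x, y, z in mm, then the turn, a rotation vector about the tool's x, y, z in degrees, then the opening, from 0 (shut) to 1 (fully open). A call has 1 to 20 rows; each row shifts and turns the commanded pose from where the row before left it, along the tool's axes as they then stand; what a row does not reach is not made up. A row lasts 1/8 s, in which the tool goes at most 62.5 mm and 10.7 degrees, less where a joint would pass 70% of its speed; a pose out of reach is approached as far as the arm can. A call with a gripper value outside its range is refused whole. The fingers move at their own pace and stop on an object; "squeeze" is the grip in N (left out, the last holds). Time passes only in rows, so rows that do not move let the fingers close. It gives the time, the measured TCP pose, the force, the opening and the grip force at its end, in the units of the state.
- robot.read_state(): the state, without advancing time (a new reading comes with each control period).
- robot.grab_frame(name): name is "scene" or "top"; returns the picture (480x640x3 uint8, red, green, blue); there is no depth.
- robot.calibration(name): a dict with "fx", "fy", "cx", "cy" (pixels), "distortion" ([k1, k2, p1, p2, k3] as OpenCV has them; the pictures are not rectified), "R" (3x3) and "t" (3): a world point X has camera coordinates R X + t. Camera axes: x right, y down, z forward; pixel columns grow to the right and rows downward; lengths in m; the calibration is good to about 2 mm. A picture is of the moment at which its call begins. calibration takes no time and is no camera call.
- robot.job_done(): hands the job in; it is judged then, once.
The state is a dict: "t": time; "joint_pos": joint angles; "dq": joint speeds; "effort": joint torques, N m; "eef_pos": TCP position; "tcp_rot": TCP orientation; "contact_force": force on the tool from outside, world axes, zero at the start; "wrist_torque": the same for the moment, N m; "width": opening from 0.0 (shut) to 1.0 (fully open); "gripper_force": force on a finger pad.
Only numpy, scipy, OpenCV 4.12 (cv2) and the standard library are available. Lean on these libraries where they do the work, as an engineer would, in place of code of your own. Each camera call takes 0.05 s, during which the arm holds its last target. There are 200 camera calls.

## Working session

There is one attempt and no reset: what is moved stays moved. The work goes in short steps, Python scripts to look and compute and a tool call to move; the robot and the scene stay as the last step left them, time stands still between calls to the robot, and variables do not carry over. Pictures are saved under pics/ and viewed, at most 14 in all, crops included, and the job is handed in when it is done.

Besides the shell and the picture viewer there is one more tool, called after "Call:" as a command line: name --argument value ..., lists and objects as JSON in quotes. send_rows: Moves the arm, as the interface text tells. Its arguments: {"type":"object","properties":{"deltas":{"type":"array","items":{"type":"array","items":{"type":"array","items":{"type":"number"}}}},"squeeze":{"type":"number"}},"required":["deltas"]}

```bash
ls; mkdir -p pics; python3 - <<'E'
from bench import robot
import cv2,numpy as np
for n in("scene","top"):
    im=robot.grab_frame(n); cv2.imwrite(f"pics/{n}0.png",im[:,:,::-1]); c=robot.calibration(n)
    print(n,{k:np.round(v,4).tolist() for k,v in c.items()})
s=robot.read_state();print({k:np.round(v,3).tolist() for k,v in s.items()})
E
```

```text
pics
scene {'fx': 473.1571, 'fy': 473.1571, 'cx': 318.3621, 'cy': 232.9756, 'distortion': [-0.0122, 0.0, 0.0, 0.0, 0.0], 'R': [[-0.391, 0.9204, -0.0058], [0.631, 0.2634, -0.7296], [-0.67, -0.2889, -0.6838]], 't': [0.1448, -0.2782, 1.5326]}
top {'fx': 435.514, 'fy': 435.514, 'cx': 322.5551, 'cy': 240.065, 'distortion': [-0.0336, 0.0, 0.0, 0.0, 0.0], 'R': [[0.0172, -0.9998, 0.0056], [-0.9782, -0.018, -0.2071], [0.2071, -0.0019, -0.9783]], 't': [0.0629, 0.525, 0.9487]}
{'t': 0.1, 'joint_pos': [1.059, 0.263, -0.049, 1.259, -0.0, 1.415], 'dq': [-0.0, -0.003, 0.001, 0.0, 0.0, 0.0], 'effort': [0.005, -63.858, 38.506, 0.01, -0.0, -0.0], 'eef_pos': [0.183, 0.492, 0.231], 'tcp_rot': [-0.557, -3.091, 0.001], 'contact_force': [-0.063, 0.188, -0.248], 'wrist_torque': [-0.092, -0.015, 0.092], 'gripper_force': 0.0, 'width': 0.997}
```

View pics/scene0.png

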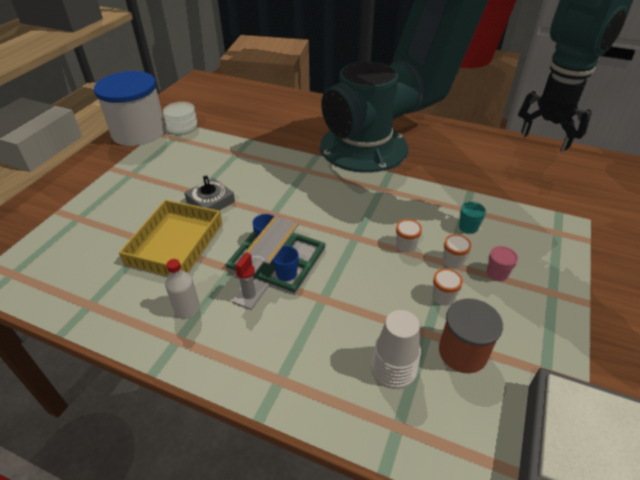

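View pics/top0.png

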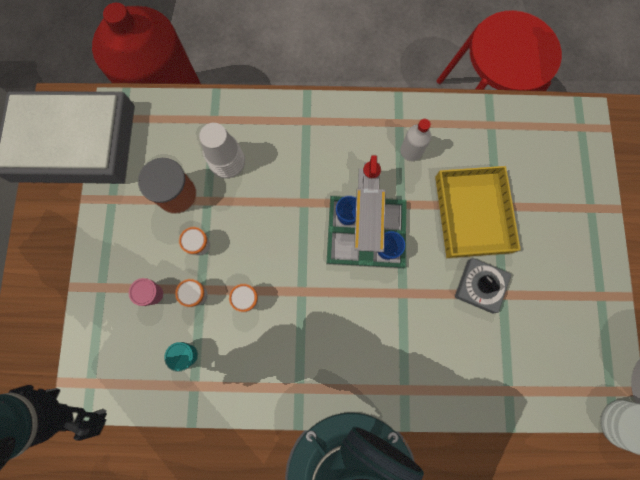

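The scene view shows three tubs, at (408,235), (457,248) and (447,286), and the knob at (246,265). In the top view the tubs are at (193,241), (190,293) and (243,298), and the cups at (348,210) and (390,245). The bar is closed with its red fin at (373,167), the basket is at (478,212) and the tally at (487,284). Pink and turquoise objects are look-alikes.

```bash
cat > h.py <<'E'
import cv2,numpy as np
from bench import robot
def cal(n):
    c=robot.calibration(n);K=np.array([[c['fx'],0,c['cx']],[0,c['fy'],c['cy']],[0,0,1]])
    return K,np.array(c['distortion'],float),np.array(c['R']),np.array(c['t'])
def ray(n,p):
    K,d,R,t=cal(n);q=cv2.undistortPoints(np.array([[p]],float),K,d)[0,0]
    v=R.T@np.array([q[0],q[1],1]);return -R.T@t,v/np.linalg.norm(v)
def onz(n,p,z):
    o,v=ray(n,p);return o+v*(z-o[2])/v[2]
def tri(ps,pt):
    o1,v1=ray("scene",ps);o2,v2=ray("top",pt)
    a=np.linalg.lstsq(np.c_[v1,-v2],o2-o1,rcond=None)[0]
    p,q=o1+a[0]*v1,o2+a[1]*v2;return (p+q)/2,np.linalg.norm(p-q)
def proj(n,X):
    K,d,R,t=cal(n);return cv2.projectPoints(np.atleast_2d(np.array(X,float)),cv2.Rodrigues(R)[0],t,K,d)[0][:,0]
def hsv(im):return cv2.cvtColor(im,cv2.COLOR_RGB2HSV)
def blobs(im,lo,hi,roi=None,amin=25):
    m=cv2.inRange(hsv(im),lo,hi)
    if roi: k=np.zeros_like(m);x0,y0,x1,y1=roi;k[y0:y1,x0:x1]=255;m&=k
    m=cv2.morphologyEx(m,cv2.MORPH_CLOSE,np.ones((3,3)))
    cs,_=cv2.findContours(m,cv2.RETR_EXTERNAL,cv2.CHAIN_APPROX_NONE)
    return m,[c for c in cs if cv2.contourArea(c)>=amin]
E
python3 - <<'E'
from h import *
S=robot.grab_frame("scene");T=robot.grab_frame("top")
OR=((5,110,120),(18,255,255))
for n,im,roi in(("scene",S,(380,200,490,310)),("top",T,(160,215,275,320))):
    m,cs=blobs(im,(4,120,120),(20,255,255),roi)
    for c in cs:
        if len(c)<5: continue
        e=cv2.fitEllipse(c);print(n,"tub",np.round(e[0],1),np.round(e[1],1),"z64",np.round(onz(n,e[0],.064),4))
    roi=(225,205,310,290) if n=="scene" else (325,190,412,270)
    m,cs=blobs(im,(105,120,40),(125,255,255),roi)
    for c in cs:print(n,"cup",cv2.boundingRect(c),cv2.contourArea(c))
    roi=(230,245,265,290) if n=="scene" else (355,145,390,185)
    m,cs=blobs(im,(0,150,60),(8,255,255),roi,10)
    m2,cs2=blobs(im,(172,150,60),(180,255,255),roi,10)
    for c in cs+cs2:print(n,"red",np.round(cv2.minAreaRect(c),1) if 0 else cv2.minAreaRect(c),cv2.boundingRect(c))
    roi=(220,205,335,295) if n=="scene" else (322,188,415,272)
    m,cs=blobs(im,(60,80,20),(90,255,200),roi,60)
    for c in cs:print(n,"green",cv2.boundingRect(c),cv2.contourArea(c))
    if cs and n=="top":
        h=cv2.convexHull(np.vstack(cs));r=cv2.minAreaRect(h);b=cv2.boxPoints(r);print(r)
        W=np.array([onz("top",p,.022) for p in b]);print("carrier",W.round(4).tolist(),W.mean(0).round(4),np.linalg.norm(np.diff(W[:4],axis=0),axis=1))
    if n=="top":
        m,cs=blobs(im,(22,120,80),(32,255,255),(430,155,525,262),60)
        h=cv2.convexHull(np.vstack(cs));b=cv2.approxPolyDP(h,8,True)[:,0];print("basket",b.tolist(),np.array([onz("top",p,.045) for p in b.astype(float)]).round(4).tolist())
a=cv2.resize(T[255:315,450:520],None,fx=5,fy=5,interpolation=cv2.INTER_CUBIC)
b=cv2.resize(S[170:220,180:240],None,fx=5,fy=5,interpolation=cv2.INTER_CUBIC)
c=cv2.resize(T[145:275,320:415],None,fx=4,fy=4,interpolation=cv2.INTER_CUBIC)
o=np.zeros((560,760,3),np.uint8);o[:300,:350]=a;o[305:555,:300]=b;o[:520,360:740]=c
cv2.imwrite("pics/crop.png",o[:,:,::-1])
E
```

```text
scene tub [448.  278.7] [20.5 28.9] z64 [0.5185 0.3715 0.064 ]
scene tub [457.8 243.2] [17.2 26.5] z64 [0.3987 0.3698 0.064 ]
scene tub [408.8 227.6] [16.8 25.4] z64 [0.39   0.2489 0.064 ]
scene cup (273, 246, 26, 35) 622.0
scene cup (253, 215, 20, 21) 192.5
scene red ((244.5, 265.0), (24.0, 17.0), 90.0) (236, 253, 18, 25)
scene green (255, 234, 69, 57) 630.0
scene green (227, 233, 28, 36) 151.0
top tub [242.7 297.3] [27.  27.6] z64 [0.3887 0.2474 0.064 ]
top tub [188.9 292.4] [26.7 27.8] z64 [0.3971 0.3682 0.064 ]
top tub [192.4 239.9] [25.6 26.7] z64 [0.5167 0.3696 0.064 ]
top cup (379, 231, 26, 28) 461.5
top cup (336, 196, 20, 29) 426.5
top red ((370.8945007324219, 166.9816436767578), (20.401702880859375, 16.091482162475586), 73.3007583618164) (364, 156, 17, 22)
top green (386, 200, 20, 39) 149.5
top green (327, 197, 78, 71) 539.0
((367.3323974609375, 231.43325805664062), (77.15985107421875, 66.94794464111328), 3.2704880237579346)
carrier [[0.4765, 0.0609, 0.022], [0.6412, 0.0541, 0.022], [0.6337, -0.1336, 0.022], [0.4693, -0.1207, 0.022]] [ 0.5552 -0.0348  0.022 ] [0.16479223 0.18786528 0.16492802]
basket [[505, 166], [519, 250], [447, 257], [437, 174]] [[0.7186, -0.3693, 0.045], [0.5106, -0.3875, 0.045], [0.491, -0.217, 0.045], [0.6941, -0.2014, 0.045]]
```

View pics/crop.png

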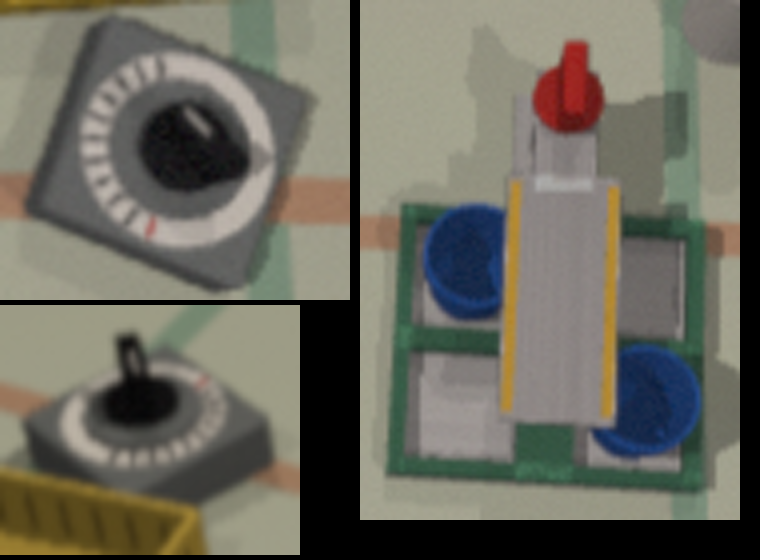

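The crop shows the tally pointer away from its red mark, which sits at about (480,301) in the full top image. The fin runs toward the scene camera, roughly 2.1 rad from zero. The bar is closed along carrier -x, with cups in the upper-left and lower-right pockets. The fin top in the top view spans about (374,156) to (374,173).

```bash
cat >> h.py <<'E'
from scipy.spatial.transform import Rotation as Ro
def yawd(s=None):
    s=s or robot.read_state();R=Ro.from_rotvec(s['tcp_rot']).as_matrix()
    return np.degrees(np.arctan2(R[1,0],R[0,0])),R   # heading of tool x
def plan(xyz,yaw):
    s=robot.read_state();y,R=yawd(s)
    Rt=(Ro.from_euler('z',yaw,degrees=True)*Ro.from_euler('x',180,degrees=True)).as_matrix()
    dr=Ro.from_matrix(R.T@Rt).as_rotvec(degrees=True)
    d=np.array(xyz)-s['eef_pos']
    print("pos",np.round(s['eef_pos'],4),"yaw %.1f j6 %.2f"%(y,s['joint_pos'][5]),"tool shift mm",np.round(R.T@d*1000,1),"after-turn shift",np.round(Rt.T@d*1000,1),"turn",np.round(dr,1))
E
python3 - <<'E'
from h import *
S=robot.grab_frame("scene");T=robot.grab_frame("top")
y,R=yawd();print("tool yaw",y,"axes",R.round(2).tolist())
C=np.array([.5552,-.0348]);a=np.radians(-2.6);ux=np.array([np.cos(a),np.sin(a)]);uy=np.array([-ux[1],ux[0]])
P=C+.13*ux;print("post",P)
for n,im in(("scene",S),("top",T)):
    X=[[*(P+sx*.022*ux+sy*.007*uy),.124] for sx,sy in((1,1),(1,-1),(-1,-1),(-1,1))]
    p=proj(n,X);print(n,p.round(1).tolist())
    # bar corners closed
    B=[[*(P-l*ux+w*uy),.083] for l,w in((.19,.033),(.19,-.033))]
    print("bar tip pred",proj(n,B).round(1).tolist())
    x0,y0=(225,240) if n=="scene" else (350,145)
    cv2.imwrite  # noqa
    c=im[y0:y0+50,x0:x0+45].copy();c=cv2.resize(c,None,fx=8,fy=8,interpolation=cv2.INTER_CUBIC)
    cv2.polylines(c,[((p-[x0,y0]+.5)*8).astype(int)],True,(0,255,0),1)
    globals()[n]=c
cv2.imwrite("pics/knob.png",np.hstack([scene,top])[:,:,::-1])
# bottle: red cap at z .15
m,cs=blobs(T,(0,150,80),(8,255,255),(412,115,440,135),10)
for c in cs:(u,v),r=cv2.minEnclosingCircle(c);print("bottle",onz("top",(u,v),.15))
# tally: box top corners, knob top
cr=np.array([(110,15),(315,95),(235,290),(28,210)])/5+[450,255]
W=np.array([onz("top",p,.036) for p in cr]);print("tally box",W.round(4).tolist(),W.mean(0))
rm=onz("top",(480,300.6),.036);print("red mark",rm)
w=[onz("top",np.array(q)/5+[450,255],.08) for q in((185,108),(212,138))];print("white",np.round(w,4).tolist())
E
```

```text
tool yaw 159.55163697887767 axes [[-0.94, 0.35, -0.0], [0.35, 0.94, -0.0], [0.0, -0.0, -1.0]]
post [ 0.68506617 -0.04069719]
scene [[239.3, 265.9], [233.6, 263.8], [244.9, 250.3], [250.4, 252.3]]
bar tip pred [[298.0, 222.6], [274.2, 215.0]]
top [[371.8, 154.4], [378.1, 154.8], [377.4, 173.3], [371.1, 172.9]]
bar tip pred [[354.4, 249.9], [384.0, 251.7]]
bottle [ 0.76845372 -0.14798725  0.15      ]
tally box [[0.4913, -0.2785, 0.036], [0.4551, -0.3731, 0.036], [0.3646, -0.3297, 0.036], [0.3997, -0.2357, 0.036]] [ 0.4276787 -0.3042587  0.036    ]
red mark [ 0.3923095  -0.29188917  0.036     ]
white [[0.4422, -0.2944, 0.08], [0.429, -0.3058, 0.08]]
```

View pics/knob.png

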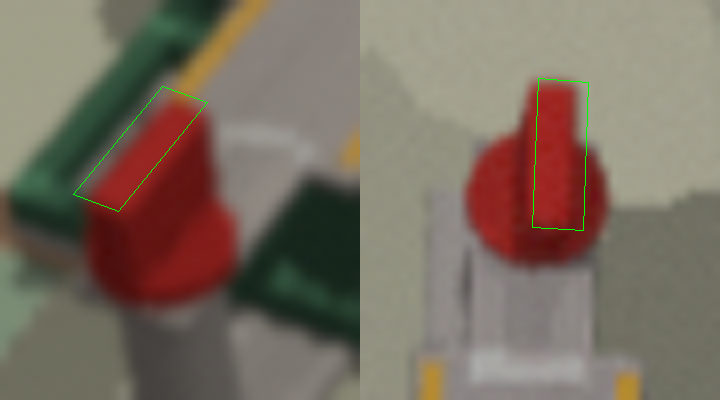

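The projected fin outline lies about 1 px right of the real fin, so the post is near (0.685,-0.038). The fin's heading matches the carrier's at -2.6°.

Call:
send_rows --deltas '[[[0,0,0,0,0,-9,1],[0,0,0,0,0,-8.9,1],[-32.8,-31.7,0,0,0,0,1],[-32.8,-31.7,0,0,0,0,1],[-32.8,-31.7,0,0,0,0,1],[-32.8,-31.7,0,0,0,0,1],[-32.8,-31.7,0,0,0,0,1],[-32.8,-31.7,0,0,0,0,1],[-32.8,-31.7,0,0,0,0,1],[-32.8,-31.7,0,0,0,0,1],[-32.8,-31.7,0,0,0,0,1],[-32.8,-31.7,0,0,0,0,1],[-32.8,-31.7,0,0,0,0,1],[-32.8,-31.7,0,0,0,0,1],[-32.8,-31.7,0,0,0,0,1],[-32.8,-31.7,0,0,0,0,1],[-32.8,-31.7,0,0,0,0,1],[-32.8,-31.7,0,0,0,0,1],[0,0,0,0,0,0,1],[0,0,0,0,0,0,1]]]'

```text
t: 2.8
eef_pos: [0.6849, -0.0378, 0.231]
tcp_rot: [-0.07, -3.14, -0.0]
contact_force: [0.9, 1.1, 0.3]
width: 1.0
gripper_force: 0.0
```

```bash
python3 - <<'E'
from h import *
plan((.685,-.038,.097),177.4)
E
```

```text
pos [ 0.6849 -0.0378  0.231 ] yaw 177.5 j6 -0.13 tool shift mm [ -0.2  -0.2 134. ] after-turn shift [-1.00e-01 -2.00e-01  1.34e+02] turn [ 0.  -0.   0.1]
```

Call:
send_rows --deltas '[[[0,0,30,0,0,0,1],[0,0,30,0,0,0,1],[0,0,30,0,0,0,1],[0,0,24,0,0,0,1],[0,0,20,0,0,0,1],[0,0,0,0,0,0,0],[0,0,0,0,0,0,0],[0,0,0,0,0,0,0],[0,0,0,0,0,0,0],[0,0,0,0,0,0,0],[0,0,0,0,0,0,0]]]' --squeeze 60

```text
t: 4.18
eef_pos: [0.6854, -0.0387, 0.0982]
tcp_rot: [0.07, 3.14, -0.002]
contact_force: [-2.0, -4.0, 5.7]
width: 0.151
gripper_force: 59.1
```

Gripped (width 0.151 is about 13 mm). Turning it open now.

Call:
send_rows --deltas '[[[0,0,0,0,0,6,0],[0,0,0,0,0,6,0],[0,0,0,0,0,6,0],[0,0,0,0,0,6,0],[0,0,0,0,0,6,0],[0,0,0,0,0,6,0],[0,0,0,0,0,6,0],[0,0,0,0,0,6,0],[0,0,0,0,0,6,0],[0,0,0,0,0,6,0],[0,0,0,0,0,6,0],[0,0,0,0,0,6,0],[0,0,0,0,0,6,0],[0,0,0,0,0,6,0],[0,0,0,0,0,3,0],[0,0,0,0,0,0,0],[0,0,0,0,0,0,0]]]'

```text
t: 6.3
eef_pos: [0.6862, -0.038, 0.0982]
tcp_rot: [2.209, 2.232, 0.003]
contact_force: [4.8, 1.7, 6.0]
width: 0.156
gripper_force: 60.9
```

```bash
python3 - <<'E'
from h import *
T=robot.grab_frame("top");cv2.imwrite("pics/top1.png",T[100:300,150:530,::-1]);print(yawd()[0],robot.read_state()['wrist_torque'])
E
```

```text
90.58764092437471 [ 0.18364166 -0.82519702  0.98425084]
```

View pics/top1.png

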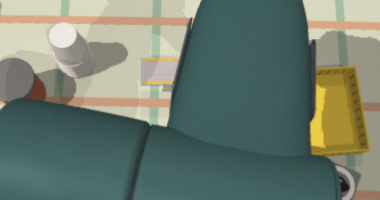

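The bar now lies open along +y. I'll release it, then do the tally, which also leaves the carrier in view.

Call:
send_rows --deltas '[[[0,0,0,0,0,0,1],[0,0,0,0,0,0,1],[0,0,0,0,0,0,1],[0,0,-40,0,0,0,1],[0,0,-40,0,0,0,1],[0,0,-40,0,0,8.3,1],[0,0,0,0,0,8.3,1],[0,0,0,0,0,8.3,1],[0,0,0,0,0,8.3,1],[0,0,0,0,0,8.3,1],[0,0,0,0,0,8.1,1],[-46,4,0,0,0,0,1],[-46,4,0,0,0,0,1],[-46,4,0,0,0,0,1],[-46,4,0,0,0,0,1],[-46,4,0,0,0,0,1],[-46,4,0,0,0,0,1],[-46,4,0,0,0,0,1],[-46,4,0,0,0,0,1],[0,0,0,0,0,0,1]]]'

```text
t: 8.85
eef_pos: [0.426, -0.3046, 0.2174]
tcp_rot: [2.946, 1.091, -0.001]
contact_force: [0.8, 0.2, 0.4]
width: 1.0
gripper_force: 0.0
```

```bash
python3 - <<'E'
from h import *
T=robot.grab_frame("top");S=robot.grab_frame("scene")
plan((.4277,-.3043,.054),41)
a=cv2.resize(T[130:280,250:410],None,fx=3,fy=3);b=cv2.resize(S[200:300,200:360],None,fx=2,fy=2)
o=np.zeros((450,800,3),np.uint8);o[:450,:480]=a;o[:200,480:800]=b;cv2.imwrite("pics/v2.png",o[:,:,::-1])
E
```

```text
pos [ 0.4276 -0.303   0.2173] yaw 40.8 j6 1.66 tool shift mm [ -0.8   1.  163.3] after-turn shift [ -0.8   1.  163.3] turn [-0.  -0.  -0.2]
```

View pics/v2.png

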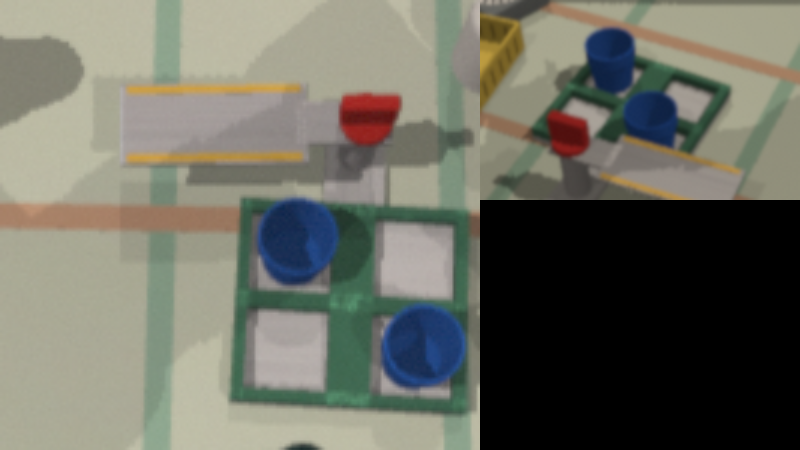

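The bar lies fully open and stays there, and both cups are fully visible in the top view at about (349,207) and (391,243). I'll lower onto the tally knob and grip it.

Call:
send_rows --deltas '[[[0,0,40,0,0,0,1],[0,1,40,0,0,0,1],[0,0,40,0,0,0,1],[0,0,26,0,0,0,1],[0,0,16,0,0,0,1],[0,0,0,0,0,0,0],[0,0,0,0,0,0,0],[0,0,0,0,0,0,0],[0,0,0,0,0,0,0],[0,0,0,0,0,0,0],[0,0,0,0,0,0,0]]]' --squeeze 30

```text
t: 10.32
eef_pos: [0.4298, -0.3054, 0.0563]
tcp_rot: [2.94, 1.095, 0.002]
contact_force: [4.0, -5.4, 1.6]
width: 0.152
gripper_force: 36.4
```

```bash
python3 - <<'E'
from h import *
T=robot.grab_frame("top");S=robot.grab_frame("scene")
plan((.4277,-.3043,.054),41)
m,cs=blobs(T,(60,80,20),(90,255,200),(322,188,415,272),60)
h=cv2.convexHull(np.vstack(cs));b=cv2.approxPolyDP(h,6,True)[:,0].astype(float)
W=np.array([onz("top",p,.022) for p in b]);print("carrier",b.tolist(),W.round(4).tolist(),W.mean(0).round(4))
for n,im,roi in(("scene",S,(225,200,310,290)),("top",T,(325,185,415,270))):
    m,cs=blobs(im,(105,120,30),(125,255,255),roi)
    for c in cs:print(n,cv2.boundingRect(c),cv2.contourArea(c))
# predicted rim outline of cups at pocket centres vs image
C=np.array([.555,-.034]);a=np.radians(-2.6);ux=np.array([np.cos(a),np.sin(a)]);uy=np.array([-ux[1],ux[0]])
for px,py in((.04,.05),(-.04,-.05)):
    c=C+px*ux+py*uy
    t=np.linspace(0,6.28,40)
    X=[[*(c+.031*np.array([np.cos(u),np.sin(u)])),.072] for u in t]
    for n in("scene","top"):
        p=proj(n,X);print(n,"pred rim",p.min(0).round(1),p.max(0).round(1))
E
```

```text
pos [ 0.4298 -0.3053  0.0563] yaw 40.8 j6 1.66 tool shift mm [-0.9 -2.2  2.3] after-turn shift [-0.9 -2.2  2.3] turn [ 0.2 -0.  -0.2]
carrier [[331.0, 197.0], [403.0, 200.0], [414.0, 230.0], [414.0, 271.0], [344.0, 271.0], [328.0, 262.0]] [[0.6382, 0.0534, 0.022], [0.634, -0.122, 0.022], [0.5594, -0.1468, 0.022], [0.4603, -0.1442, 0.022], [0.4575, 0.0205, 0.022], [0.4781, 0.0584, 0.022]] [ 0.5379 -0.0468  0.022 ]
scene (272, 246, 27, 27) 510.5
scene (253, 215, 24, 32) 562.5
top (336, 197, 27, 27) 550.5
scene pred rim [271.4 245.3] [298.5 264.8]
top pred rim [334.9 194.9] [361.8 220.8]
scene pred rim [252.2 213. ] [277.4 229.8]
top pred rim [377.  231.1] [404.4 258. ]
```

Call:
send_rows --deltas '[[[0,2,0,0,0,0,0],[0,0,0,0,0,-8,0],[0,0,0,0,0,-8,0],[0,0,0,0,0,-8,0],[0,0,0,0,0,-8,0],[0,0,0,0,0,-8,0],[0,0,0,0,0,-8,0],[0,0,0,0,0,-8,0],[0,0,0,0,0,-8,0],[0,0,0,0,0,-8,0],[0,0,0,0,0,-8,0],[0,0,0,0,0,-8,0],[0,0,0,0,0,-8,0],[0,0,0,0,0,-8,0],[0,0,0,0,0,-8,0],[0,0,0,0,0,-6,0],[0,0,0,0,0,0,0],[0,0,0,0,0,0,0]]]'

```text
t: 12.68
eef_pos: [0.429, -0.3058, 0.0562]
tcp_rot: [-0.578, -3.087, 0.003]
contact_force: [-8.5, 0.2, 15.1]
width: 0.153
gripper_force: 39.6
```

```bash
python3 - <<'E'
from h import *
print(yawd()[0],robot.read_state()['wrist_torque'],robot.read_state()['joint_pos'])
E
```

```text
158.77780228074946 [-0.16139219  1.81345896 -0.64935972] [-0.77296648  0.38331978 -0.37640932  0.81065522 -0.00192852 -0.40257002]
```

Call:
send_rows --deltas '[[[0,0,0,0,0,-4,0],[0,0,0,0,0,-4,0],[0,0,0,0,0,0,0],[0,0,0,0,0,0,0]]]'

```text
t: 13.18
eef_pos: [0.4304, -0.3063, 0.0565]
tcp_rot: [0.362, 3.119, -0.003]
contact_force: [-0.3, -2.1, 10.2]
width: 0.156
gripper_force: 106.7
```

```bash
python3 - <<'E'
from h import *
print(yawd()[0],robot.read_state()['wrist_torque'],robot.read_state()['joint_pos'])
E
```

```text
166.75132769780512 [-0.24760231  0.00798041 -1.36127808] [-7.72705986e-01  3.83564140e-01 -3.75273653e-01  8.09165174e-01
 -2.69514234e-04 -5.41471526e-01]
```

Call:
send_rows --deltas '[[[0,0,0,0,0,0,1],[0,0,0,0,0,0,1],[0,0,0,0,0,0,1],[0,0,-40,0,0,0,1],[0,0,-45,0,0,0,1],[0,0,-45,0,0,-5.3,1],[0,0,-40,0,0,-5.3,1],[-12,37.8,0,0,0,0,1],[-12,37.8,0,0,0,0,1],[-12,37.8,0,0,0,0,1],[-12,37.8,0,0,0,0,1],[-12,37.8,0,0,0,0,1],[-12,37.8,0,0,0,0,1],[0,0,0,0,0,0,1],[0,0,0,0,0,0,1]]]'

```text
t: 15.05
eef_pos: [0.5116, -0.082, 0.2252]
tcp_rot: [-0.069, -3.141, 0.0]
contact_force: [0.1, 0.2, 0.0]
width: 1.004
gripper_force: 0.0
```

```bash
python3 - <<'E'
from h import *
T=robot.grab_frame("top");S=robot.grab_frame("scene")
plan((.513,-.083,.038),177.4)
a=cv2.resize(T[250:320,445:525],None,fx=5,fy=5,interpolation=cv2.INTER_CUBIC);b=cv2.resize(S[170:270,180:330],None,fx=2.6,fy=3.5)
o=np.hstack([a,b]);cv2.imwrite("pics/v3.png",o[:,:,::-1])
E
```

```text
pos [ 0.5115 -0.0826  0.2252] yaw 177.4 j6 -0.27 tool shift mm [ -1.6  -0.3 187.2] after-turn shift [ -1.5  -0.4 187.2] turn [-0. -0.  0.]
```

View pics/v3.png

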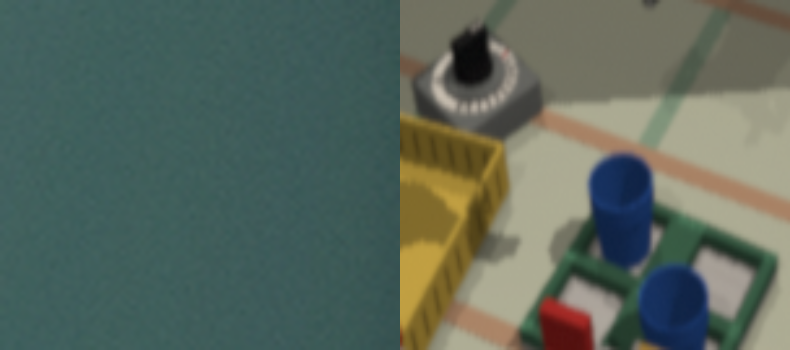

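The scene view shows the tally fin rotated toward the red mark; I'll check it from the top camera later. Cup 2 is at the expected spot, so I'll descend and grip it.

Call:
send_rows --deltas '[[[-1,0,45,0,0,0,1],[0,0,45,0,0,0,1],[0,0,45,0,0,0,1],[0,0,32,0,0,0,1],[0,0,20,0,0,0,1],[0,0,0,0,0,0,0],[0,0,0,0,0,0,0],[0,0,0,0,0,0,0],[0,0,0,0,0,0,0],[0,0,-20,0,0,0,0],[0,0,-30,0,0,0,0],[0,0,-30,0,0,0,0]]]' --squeeze 40

```text
t: 16.65
eef_pos: [0.5126, -0.0819, 0.1194]
tcp_rot: [0.07, 3.141, -0.0]
contact_force: [0.9, -0.7, -1.2]
width: 0.712
gripper_force: 43.6
```

```bash
python3 - <<'E'
from h import *
c,a=np.array([.6036,-.2938]),np.radians(4.7)
for s in(-.048,.048):
    q=c+s*np.array([np.cos(a),np.sin(a)]);plan((*q,.036),184.7)
E
```

```text
pos [ 0.5126 -0.0819  0.1194] yaw 177.5 j6 -0.27 tool shift mm [ -52.7 -213.8   83.4] after-turn shift [ -25.3 -218.7   83.4] turn [-0.   0.  -7.2]
pos [ 0.5126 -0.0819  0.1194] yaw 177.5 j6 -0.27 tool shift mm [-147.9 -201.7   83.4] after-turn shift [-121.3 -218.7   83.4] turn [-0.   0.  -7.2]
```

Call:
send_rows --deltas '[[[0,0,0,0,0,-7.2,0],[-4.2,-36.5,0,0,0,0,0],[-4.2,-36.5,0,0,0,0,0],[-4.2,-36.5,0,0,0,0,0],[-4.2,-36.5,0,0,0,0,0],[-4.2,-36.5,0,0,0,0,0],[-4.2,-36.2,0,0,0,0,0],[0,0,0,0,0,0,0],[0,0,30,0,0,0,0],[0,0,30,0,0,0,0],[0,0,20,0,0,0,0],[0,0,0,0,0,0,0],[0,0,0,0,0,0,0]]]'

```text
t: 18.27
eef_pos: [0.5559, -0.2977, 0.0393]
tcp_rot: [-0.128, 3.138, -0.001]
contact_force: [0.2, 0.4, -1.6]
width: 0.717
gripper_force: 43.7
```

Call:
send_rows --deltas '[[[0,0,0,0,0,0,1],[0,0,0,0,0,0,1],[0,0,0,0,0,0,1],[0,0,-40,0,0,0,1],[0,0,-40,0,0,0,1],[0,0,-40,0,0,7.2,1],[-3.2,39,-10,0,0,0,1],[-3.2,39,0,0,0,0,1],[-3.2,39,0,0,0,0,1],[-3.2,39,0,0,0,0,1],[-3.2,39,0,0,0,0,1],[-3.2,39,0,0,0,0,1],[-3.2,39,0,0,0,0,1],[-3.2,39,0,0,0,0,1],[0,0,0,0,0,0,1],[0,0,0,0,0,0,1]]]'

```text
t: 20.27
eef_pos: [0.595, 0.0124, 0.1683]
tcp_rot: [-0.069, -3.141, 0.0]
contact_force: [0.6, -0.2, -0.9]
width: 1.002
gripper_force: 0.0
```

```bash
python3 - <<'E'
from h import *
T=robot.grab_frame("top");S=robot.grab_frame("scene")
plan((.596,.013,.038),177.4)
a=cv2.resize(T[150:320,425:525],None,fx=3.3,fy=3.3,interpolation=cv2.INTER_CUBIC);b=cv2.resize(S[120:310,110:330],None,fx=2,fy=2)
o=np.zeros((600,800,3),np.uint8);o[:a.shape[0],:a.shape[1]]=a;o[:b.shape[0],340:340+b.shape[1]]=b
cv2.imwrite("pics/v4.png",o[:,:,::-1])
E
```

```text
pos [0.595  0.0118 0.1683] yaw 177.4 j6 -0.07 tool shift mm [ -1.    1.2 130.3] after-turn shift [ -1.    1.2 130.3] turn [-0. -0.  0.]
```

View pics/v4.png

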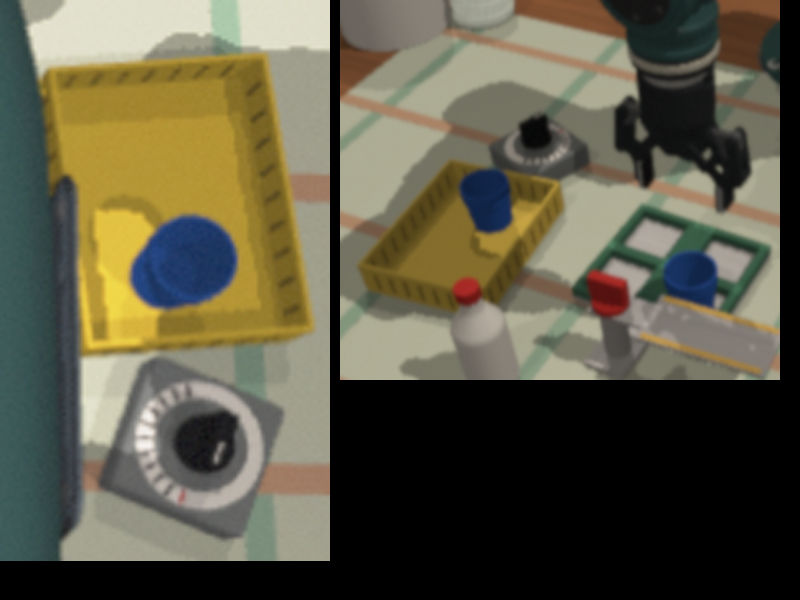

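The first cup stands in the basket at about (482,230), and the tally pointer lies along the red mark, consistent with the stop I felt. Next is cup 3.

Call:
send_rows --deltas '[[[-1,1,45,0,0,0,1],[0,0,40,0,0,0,1],[0,0,25,0,0,0,1],[0,0,20,0,0,0,1],[0,0,0,0,0,0,0],[0,0,0,0,0,0,0],[0,0,0,0,0,0,0],[0,0,0,0,0,0,0],[0,0,-20,0,0,0,0],[0,0,-30,0,0,0,0],[0,0,-60,0,0,0,0],[0,0,-30,0,0,0,0],[0,0,0,0,0,0,0]]]' --squeeze 40

```text
t: 22.0
eef_pos: [0.5972, 0.0136, 0.1808]
tcp_rot: [0.069, 3.137, -0.001]
contact_force: [-0.4, 0.6, -1.4]
width: 0.712
gripper_force: 43.7
```

```bash
python3 - <<'E'
from h import *
c,a=np.array([.6036,-.2938]),np.radians(4.7)
q=c+.048*np.array([np.cos(a),np.sin(a)]);plan((*q,.037),184.7)
E
```

```text
pos [0.5972 0.0136 0.1808] yaw 177.5 j6 -0.07 tool shift mm [ -67.  -300.7  144.1] after-turn shift [ -29.2 -306.9  143.8] turn [-0.   0.2 -7.2]
```

Call:
send_rows --deltas '[[[0,0,0,0,0,-7.2,0],[-3.7,-38.4,0,0,0,0,0],[-3.7,-38.4,0,0,0,0,0],[-3.7,-38.4,0,0,0,0,0],[-3.7,-38.4,0,0,0,0,0],[-3.7,-38.4,0,0,0,0,0],[-3.7,-38.4,0,0,0,0,0],[-3.7,-38.4,0,0,0,0,0],[-3.7,-38.4,0,0,0,0,0],[0,0,0,0,0,0,0],[0,0,45,0,0,0,0],[0,0,45,0,0,0,0],[0,0,30,0,0,0,0],[0,0,22,0,0,0,0],[0,0,0,0,0,0,0],[0,0,0,0,0,0,0]]]'

```text
t: 24.0
eef_pos: [0.6503, -0.2895, 0.0362]
tcp_rot: [0.128, -3.139, -0.001]
contact_force: [0.1, -1.1, -0.5]
width: 0.715
gripper_force: 46.9
```

Call:
send_rows --deltas '[[[0,0,0,0,0,0,1],[0,0,0,0,0,0,1],[0,0,0,0,0,0,1],[0,0,-40,0,0,0,1],[0,0,-45,0,0,0,1],[0,0,-45,0,0,7.2,1],[0,0,-45,0,0,0,1],[0,0,0,0,0,0,1]]]'

```text
t: 25.0
eef_pos: [0.6516, -0.2908, 0.215]
tcp_rot: [0.07, 3.136, -0.005]
contact_force: [0.5, -0.1, 0.2]
width: 0.996
gripper_force: 0.0
```

```bash
cat > tubs.py <<'E'
from h import *
S=robot.grab_frame("scene");T=robot.grab_frame("top")
def el(im,roi):
    m,cs=blobs(im,(4,120,110),(20,255,255),roi,15);return [cv2.fitEllipse(cv2.convexHull(c)) for c in cs if len(c)>12]
a=el(S,(310,180,510,330));b=el(T,(130,190,325,370))
for e in b:
    if 18<max(e[1])<40:
        X=onz("top",e[0],.064)
        k=[(tri(f[0],e[0])) for f in a];k=[x for x in k if x[1]<.008 and .03<x[0][2]<.11]
        print("tub px",np.round(e[0]),"z64",X.round(4),"tri",[(x[0].round(4).tolist(),round(x[1]*1000,1)) for x in k])
E
python3 tubs.py; python3 - <<'E'
from h import *
T=robot.grab_frame("top")
W=[]
# carrier green outer edges: clean corners via minAreaRect on largest green comps left/top/bottom
m,cs=blobs(T,(60,80,20),(90,255,200),(322,188,409,272),40)
h=cv2.convexHull(np.vstack(cs));r=cv2.minAreaRect(h);b=cv2.boxPoints(r)
W=np.array([onz("top",p,.022) for p in b]);print("carrier",W.round(4).tolist(),W.mean(0).round(4))
# pocket floor: bright grey quads
g=cv2.inRange(hsv(T),(0,0,120),(180,45,255));k=np.zeros_like(g);k[196:268,328:408]=255;g&=k
cs,_=cv2.findContours(g,cv2.RETR_EXTERNAL,cv2.CHAIN_APPROX_NONE)
for c in cs:
    if cv2.contourArea(c)>150:
        r=cv2.minAreaRect(c);print("pocket",np.round(r[0],1),np.round(r[1],1),onz("top",r[0],.008).round(4))
plan((.53,.2,.23),177.4)
E
```

```text
tub px [188. 308.] z64 [0.3634 0.3665 0.064 ] tri [([0.3633, 0.3682, 0.0609], np.float64(1.6))]
tub px [243. 297.] z64 [0.3888 0.247  0.064 ] tri [([0.3889, 0.2485, 0.06], np.float64(1.6))]
tub px [193. 240.] z64 [0.5164 0.3689 0.064 ] tri [([0.5172, 0.3711, 0.0593], np.float64(1.6))]
tub px [175. 200.] z64 [0.6109 0.4171 0.064 ] tri []
carrier [[0.6608, 0.0757, 0.022], [0.665, -0.1349, 0.022], [0.4601, -0.1301, 0.022], [0.4565, 0.0721, 0.022]] [ 0.5606 -0.0293  0.022 ]
pos [ 0.6502 -0.29    0.2103] yaw 177.5 j6 -0.49 tool shift mm [141.9 484.2 -19.3] after-turn shift [142.3 484.  -19.7] turn [ 0.  -0.1  0.1]
```

One tub was knocked, from (0.397,0.369) to (0.363,0.367). The rest are where they were. Next I'll fetch the tub at (0.517,0.370).

Call:
send_rows --deltas '[[[10.9,43.5,0,0,0,0,1],[10.9,43.5,0,0,0,0,1],[10.9,43.5,0,0,0,0,1],[10.9,43.5,0,0,0,0,1],[10.9,43.5,0,0,0,0,1],[10.9,43.5,0,0,0,0,1],[10.9,43.5,0,0,0,0,1],[10.9,43.5,0,0,0,0,1],[10.9,43.5,0,0,0,0,1],[10.9,43.5,0,0,0,0,1],[10.9,43.5,0,0,0,0,1],[10.9,43.5,0,0,0,0,1],[10.9,43.5,0,0,0,0,1],[10.9,43.5,0,0,0,0,1],[10.9,43.5,0,0,0,0,1],[0,0,0,0,0,0,1],[0,0,0,0,0,0,1]]]'

```text
t: 27.28
eef_pos: [0.5157, 0.3685, 0.2102]
tcp_rot: [-0.069, -3.139, 0.002]
contact_force: [0.1, -0.8, 0.5]
width: 1.005
gripper_force: 0.0
```

```bash
python3 - <<'E'
from h import *
plan((.517,.370,.030),177.4)
E
python3 tubs.py
```

```text
pos [0.5157 0.3685 0.2102] yaw 177.5 j6 0.54 tool shift mm [ -1.5   1.7 180.2] after-turn shift [ -1.2   1.5 180.2] turn [-0.1 -0.1  0.1]
tub px [191. 306.] z64 [0.3664 0.3607 0.064 ] tri []
tub px [243. 297.] z64 [0.3888 0.247  0.064 ] tri [([0.3889, 0.2484, 0.0602], np.float64(1.4))]
tub px [193. 240.] z64 [0.5164 0.3691 0.064 ] tri [([0.5172, 0.3713, 0.0593], np.float64(1.6))]
```

Call:
send_rows --deltas '[[[-1,1.5,45,0,0,0,1],[0,0,45,0,0,0,1],[0,0,40,0,0,0,1],[0,0,30,0,0,0,1],[0,0,19,0,0,0,1],[0,0,0,0,0,0,0],[0,0,0,0,0,0,0],[0,0,0,0,0,0,0],[0,0,0,0,0,0,0],[0,0,0,0,0,0,0],[0,0,-20,0,0,0,0],[0,0,-40,0,0,0,0],[0,0,-40,0,0,0,0],[0,0,-40,0,0,0,0],[0,0,0,0,0,0,0]]]' --squeeze 70

```text
t: 29.25
eef_pos: [0.5182, 0.3712, 0.1751]
tcp_rot: [0.069, 3.137, 0.004]
contact_force: [0.3, 0.5, -3.2]
width: 0.708
gripper_force: 76.1
```

```bash
python3 - <<'E'
from h import *
plan((.5977,.0148,.039),177.4)
E
```

```text
pos [0.5182 0.3712 0.1751] yaw 177.5 j6 0.54 tool shift mm [ -94.6 -352.8  135.6] after-turn shift [ -95.6 -352.4  136.1] turn [0.1 0.2 0.1]
```

Call:
send_rows --deltas '[[[-10.6,-39.2,0,0,0,0,0],[-10.6,-39.2,0,0,0,0,0],[-10.6,-39.2,0,0,0,0,0],[-10.6,-39.2,0,0,0,0,0],[-10.6,-39.2,0,0,0,0,0],[-10.6,-39.2,0,0,0,0,0],[-10.6,-39.2,0,0,0,0,0],[-10.6,-39.2,0,0,0,0,0],[-10.6,-39.2,0,0,0,0,0],[0,0,0,0,0,0,0],[0,0,0,0,0,0,0]]]'

```text
t: 30.62
eef_pos: [0.5963, 0.014, 0.1714]
tcp_rot: [-0.07, -3.139, -0.001]
contact_force: [0.1, -0.0, -2.0]
width: 0.701
gripper_force: 76.4
```

```bash
python3 - <<'E'
from h import *
plan((.5977,.0148,.041),177.4)
S=robot.grab_frame("scene");cv2.imwrite("pics/v5.png",cv2.resize(S[150:310,190:350],None,fx=3.5,fy=3.5)[:,:,::-1])
E
```

```text
pos [0.5963 0.014  0.1714] yaw 177.4 j6 -0.07 tool shift mm [ -1.5   0.8 130.4] after-turn shift [ -1.3   0.8 130.4] turn [ 0.  -0.1  0. ]
```

View pics/v5.png

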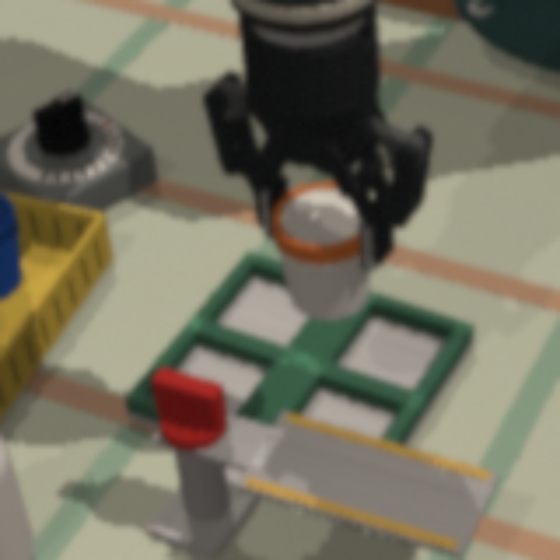

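The tub hangs upright in the grip above the carrier, and the pockets are free. Lowering and releasing it now.

Call:
send_rows --deltas '[[[-1,0.8,40,0,0,0,0],[0,0,40,0,0,0,0],[0,0,25,0,0,0,0],[0,0,15,0,0,0,0],[0,0,9,0,0,0,0],[0,0,0,0,0,0,0],[0,0,0,0,0,0,0]]]'

```text
t: 31.55
eef_pos: [0.5983, 0.0145, 0.0441]
tcp_rot: [0.07, 3.14, -0.0]
contact_force: [-0.7, 0.2, -0.9]
width: 0.702
gripper_force: 76.5
```

Call:
send_rows --deltas '[[[0,0,1,0,0,0,1],[0,0,0,0,0,0,1],[0,0,0,0,0,0,1],[0,0,-30,0,0,0,1],[0,0,-50,0,0,0,1],[0,0,-50,0,0,0,1],[27.5,27.9,0,0,0,0,1],[27.5,27.9,0,0,0,0,1],[27.5,27.9,0,0,0,0,1],[27.5,27.9,0,0,0,0,1],[27.5,27.9,0,0,0,0,1],[27.5,27.9,0,0,0,0,1],[27.5,27.9,0,0,0,0,1],[27.5,27.9,0,0,0,0,1],[0,0,0,0,0,0,1],[0,0,0,0,0,0,1]]]'

```text
t: 33.55
eef_pos: [0.3883, 0.2472, 0.1724]
tcp_rot: [0.069, 3.14, 0.0]
contact_force: [1.2, 0.3, -0.2]
width: 1.004
gripper_force: 0.0
```

```bash
python3 - <<'E'
from h import *
plan((.3889,.2475,.030),177.4)
E
sed -i 's/(310,180,510,330)/(230,180,510,330)/;s/(130,190,325,370)/(130,190,410,370)/' tubs.py; python3 tubs.py
```

```text
pos [0.3883 0.2472 0.1724] yaw 177.5 j6 0.43 tool shift mm [ -0.5   0.4 142.4] after-turn shift [ -0.6   0.4 142.4] turn [0.  0.  0.1]
tub px [244. 302.] z64 [0.3775 0.2443 0.064 ] tri [([0.3781, 0.2473, 0.0507], np.float64(1.2))]
tub px [348. 208.] z64 [0.5996 0.0144 0.064 ] tri [([0.5983, 0.0151, 0.0679], np.float64(0.8))]
```

Call:
send_rows --deltas '[[[0,0,45,0,0,0,1],[0,0,45,0,0,0,1],[0,0,30,0,0,0,1],[0,0,22,0,0,0,1],[0,0,0,0,0,0,0],[0,0,0,0,0,0,0],[0,0,0,0,0,0,0],[0,0,0,0,0,0,0],[0,0,0,0,0,0,0],[0,0,-20,0,0,0,0],[0,0,-40,0,0,0,0],[0,0,-40,0,0,0,0],[0,0,-40,0,0,0,0],[0,0,0,0,0,0,0]]]' --squeeze 70

```text
t: 35.4
eef_pos: [0.3892, 0.2478, 0.1727]
tcp_rot: [0.07, 3.137, 0.003]
contact_force: [0.1, 0.4, -1.8]
width: 0.704
gripper_force: 76.0
```

```bash
python3 - <<'E'
from h import *
plan((.5932,-.0851,.041),177.4)
E
```

```text
pos [0.3892 0.2478 0.1727] yaw 177.5 j6 0.43 tool shift mm [-218.  -323.8  131.9] after-turn shift [-218.9 -323.3  131.7] turn [0.1 0.2 0.1]
```

Call:
send_rows --deltas '[[[-24.2,-35.9,0,0,0,0,0],[-24.2,-35.9,0,0,0,0,0],[-24.2,-35.9,0,0,0,0,0],[-24.2,-35.9,0,0,0,0,0],[-24.2,-35.9,0,0,0,0,0],[-24.2,-35.9,0,0,0,0,0],[-24.2,-35.9,0,0,0,0,0],[-24.2,-35.9,0,0,0,0,0],[-24.2,-35.9,0,0,0,0,0],[0,0,0,0,0,0,0],[0,0,0,0,0,0,0]]]'

```text
t: 36.78
eef_pos: [0.5906, -0.0849, 0.1692]
tcp_rot: [-0.07, -3.139, -0.001]
contact_force: [0.3, 0.1, -2.0]
width: 0.708
gripper_force: 76.3
```

```bash
python3 - <<'E'
from h import *
plan((.5932,-.0851,.041),177.4)
S=robot.grab_frame("scene");cv2.imwrite("pics/v6.png",cv2.resize(S[150:310,190:350],None,fx=3,fy=3)[:,:,::-1])
E
```

```text
pos [ 0.5906 -0.0849  0.1692] yaw 177.4 j6 -0.23 tool shift mm [ -2.9  -0.2 128.2] after-turn shift [-2.700e+00 -1.000e-01  1.282e+02] turn [ 0.  -0.1  0. ]
```

View pics/v6.png

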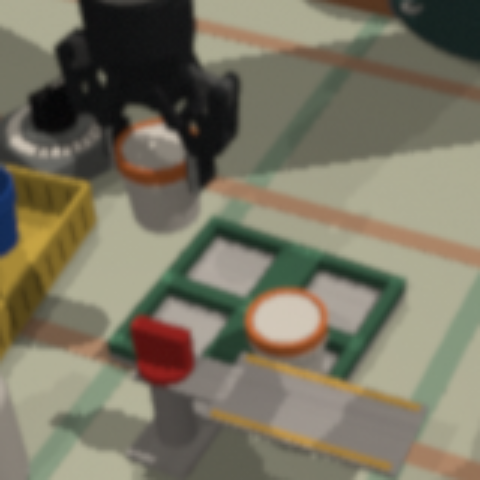

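Tub 1 is seated in pocket 3, and the held tub is upright on its way to pocket 4.

Call:
send_rows --deltas '[[[-2,0,40,0,0,0,0],[0,0,40,0,0,0,0],[0,0,25,0,0,0,0],[0,0,14,0,0,0,0],[0,0,9,0,0,0,0],[0,0,0,0,0,0,0],[0,0,0,0,0,0,0],[0,0,0,0,0,0,1],[0,0,0,0,0,0,1],[0,0,0,0,0,0,1],[0,0,-30,0,0,0,1],[0,0,-50,0,0,0,1],[0,0,-50,0,0,0,1],[22.7,40.1,0,0,0,0,1],[22.7,40.1,0,0,0,0,1],[22.7,40.1,0,0,0,0,1],[22.7,40.1,0,0,0,0,1],[22.7,40.1,0,0,0,0,1],[22.7,40.1,0,0,0,0,1],[0,0,0,0,0,0,1]]]'

```text
t: 39.33
eef_pos: [0.4665, 0.1631, 0.1725]
tcp_rot: [0.064, 3.141, 0.0]
contact_force: [-0.4, -0.4, 0.5]
width: 1.004
gripper_force: 0.0
```

```bash
python3 tubs.py; python3 - <<'E'
from h import *
plan((.3635,.367,.030),177.4)
E
```

```text
tub px [176. 211.] z64 [0.5854 0.4146 0.064 ] tri []
tub px [391. 210.] z64 [ 0.5951 -0.0859  0.064 ] tri [([0.5941, -0.0849, 0.0668], np.float64(1.0))]
tub px [348. 208.] z64 [0.5995 0.0144 0.064 ] tri [([0.5981, 0.0152, 0.0681], np.float64(1.1))]
pos [0.468  0.1612 0.1724] yaw 177.5 j6 0.21 tool shift mm [113.4 201.1 142.4] after-turn shift [113.7 200.9 142.4] turn [-0.   0.   0.1]
```

Call:
send_rows --deltas '[[[22.6,40.2,0,0,0,0,1],[22.6,40.2,0,0,0,0,1],[22.6,40.2,0,0,0,0,1],[22.6,40.2,0,0,0,0,1],[22.6,40.2,0,0,0,0,1],[0,0,0,0,0,0,1],[0,0,0,0,0,0,1]]]'

```text
t: 40.3
eef_pos: [0.3647, 0.3662, 0.1721]
tcp_rot: [0.071, 3.141, -0.001]
contact_force: [-0.1, 0.3, 0.0]
width: 1.002
gripper_force: 0.0
```

```bash
python3 - <<'E'
from h import *
plan((.3635,.3672,.030),177.4)
T=robot.grab_frame("top");S=robot.grab_frame("scene")
a=cv2.resize(T[220:380,120:280],None,fx=2.4,fy=2.4);b=cv2.resize(S[190:350,390:550],None,fx=2.4,fy=2.4)
cv2.imwrite("pics/v7.png",np.hstack([a,b])[:,:,::-1])
E
```

```text
pos [0.3647 0.3662 0.1721] yaw 177.4 j6 0.68 tool shift mm [  1.2   1.  142.1] after-turn shift [  1.2   1.  142.1] turn [-0.  0.  0.]
```

View pics/v7.png

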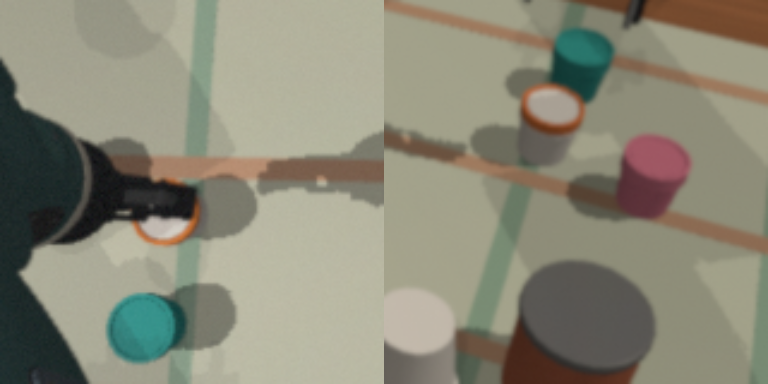

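Tub C stands upright beneath the gripper, and the pink look-alike is clear of the finger.

Call:
send_rows --deltas '[[[1,1,45,0,0,0,1],[0,0,45,0,0,0,1],[0,0,30,0,0,0,1],[0,0,22,0,0,0,1],[0,0,0,0,0,0,0],[0,0,0,0,0,0,0],[0,0,0,0,0,0,0],[0,0,0,0,0,0,0],[0,0,0,0,0,0,0],[0,0,-20,0,0,0,0],[0,0,-40,0,0,0,0],[0,0,-40,0,0,0,0],[0,0,-40,0,0,0,0],[0,0,0,0,0,0,0]]]' --squeeze 70

```text
t: 42.15
eef_pos: [0.3639, 0.3688, 0.1729]
tcp_rot: [0.069, 3.137, 0.005]
contact_force: [0.7, 0.4, -1.7]
width: 0.707
gripper_force: 76.1
```

```bash
python3 - <<'E'
from h import *
plan((.5178,.0185,.041),177.4)
E
```

```text
pos [0.3639 0.3688 0.1729] yaw 177.5 j6 0.68 tool shift mm [-168.7 -343.6  131.5] after-turn shift [-169.6 -343.   131.9] turn [0.2 0.2 0.1]
```

Call:
send_rows --deltas '[[[-18.8,-38.2,0,0,0,0,0],[-18.8,-38.2,0,0,0,0,0],[-18.8,-38.2,0,0,0,0,0],[-18.8,-38.2,0,0,0,0,0],[-18.8,-38.2,0,0,0,0,0],[-18.8,-38.2,0,0,0,0,0],[-18.8,-38.2,0,0,0,0,0],[-18.8,-38.2,0,0,0,0,0],[-18.8,-38.2,0,0,0,0,0],[0,0,0,0,0,0,0],[0,0,0,0,0,0,0]]]'

```text
t: 43.52
eef_pos: [0.5161, 0.0173, 0.1695]
tcp_rot: [-0.07, -3.139, -0.001]
contact_force: [-0.3, -0.5, -1.4]
width: 0.709
gripper_force: 76.5
```

```bash
python3 - <<'E'
from h import *
plan((.5178,.0185,.041),177.4)
S=robot.grab_frame("scene");cv2.imwrite("pics/v8.png",cv2.resize(S[150:310,190:350],None,fx=3,fy=3)[:,:,::-1])
E
```

```text
pos [0.5161 0.0173 0.1695] yaw 177.4 j6 -0.08 tool shift mm [ -1.9   1.3 128.5] after-turn shift [ -1.7   1.3 128.5] turn [ 0.  -0.1  0. ]
```

View pics/v8.png

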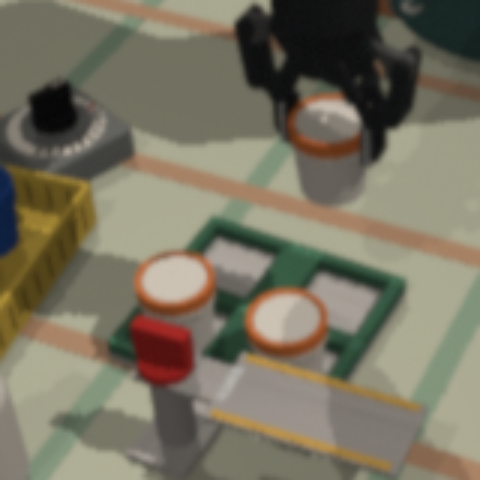

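Both placed tubs stand in their pockets and the third is held upright. Lowering it into pocket 1.

Call:
send_rows --deltas '[[[-1.5,1,40,0,0,0,0],[0,0,40,0,0,0,0],[0,0,25,0,0,0,0],[0,0,14,0,0,0,0],[0,0,9,0,0,0,0],[0,0,0,0,0,0,0],[0,0,0,0,0,0,0],[0,0,0,0,0,0,1],[0,0,0,0,0,0,1],[0,0,0,0,0,0,1],[0,0,-40,0,0,0,1],[0,0,-50,0,0,0,1],[0,0,-50,0,0,0,1],[0,0,-50,0,0,0,1],[0,0,0,0,0,0,1]]]'

```text
t: 45.45
eef_pos: [0.5197, 0.0178, 0.2357]
tcp_rot: [0.069, 3.135, -0.001]
contact_force: [0.4, -0.6, -1.0]
width: 0.997
gripper_force: 0.0
```

Call:
send_rows --deltas '[[[-42.6,-12.3,0,0,0,0,1],[-42.6,-12.3,0,0,0,0,1],[-42.6,-12.3,0,0,0,0,1],[-42.6,-12.3,0,0,0,0,1],[0,0,0,0,0,8.6,1],[0,0,0,0,0,8.6,1],[0,0,0,0,0,8.6,1],[0,0,0,0,0,8.6,1],[0,0,0,0,0,8.6,1],[0,0,0,0,0,8.6,1],[0,0,0,0,0,8.6,1],[0,0,0,0,0,8.6,1],[0,0,0,0,0,8.6,1],[0,0,0,0,0,8.8,1],[0,0,0,0,0,0,1]]]'

```text
t: 47.32
eef_pos: [0.6861, -0.0387, 0.2314]
tcp_rot: [-2.195, -2.246, 0.001]
contact_force: [-0.3, 1.1, 0.2]
width: 0.999
gripper_force: 0.0
```

```bash
python3 - <<'E'
from h import *
plan((.6858,-.0383,.098),91.2)
S=robot.grab_frame("scene");a=cv2.resize(S[150:310,110:350],None,fx=3,fy=3)
T=robot.grab_frame("top");print(T.shape)
cv2.imwrite("pics/v9.png",a[:,:,::-1])
E
```

```text
pos [ 0.6861 -0.0387  0.2314] yaw 91.3 j6 1.37 tool shift mm [ 4.000e-01 -1.000e-01  1.334e+02] after-turn shift [  0.5  -0.2 133.4] turn [-0.1 -0.   0.1]
(480, 640, 3)
```

View pics/v9.png

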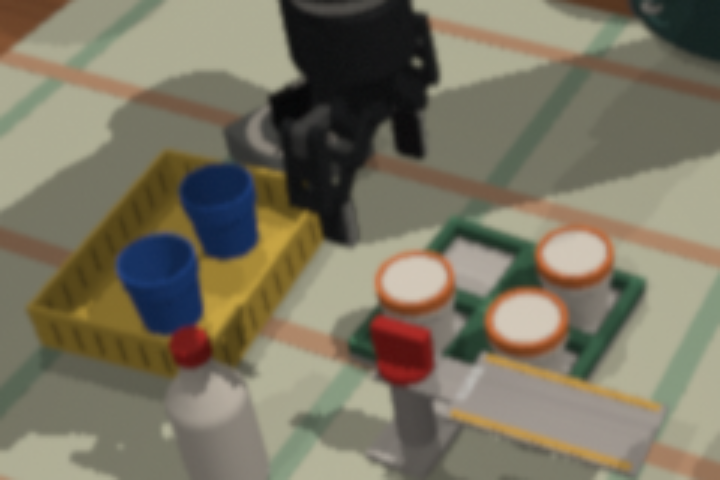

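Both cups stand in the basket and all three tubs stand upright in pockets 1, 3 and 4. I'll close the bar now.

Call:
send_rows --deltas '[[[0,0,40,0,0,0,1],[0,0,40,0,0,0,1],[0,0,33,0,0,0,1],[0,0,20,0,0,0,1],[0,0,0,0,0,0,1],[0,0,0,0,0,0,0],[0,0,0,0,0,0,0],[0,0,0,0,0,0,0],[0,0,0,0,0,0,0],[0,0,0,0,0,0,0],[0,0,0,0,0,0,0]]]' --squeeze 60

```text
t: 48.8
eef_pos: [0.6862, -0.0388, 0.0998]
tcp_rot: [2.196, 2.246, 0.0]
contact_force: [-2.8, -0.0, 6.1]
width: 0.153
gripper_force: 58.9
```

Call:
send_rows --deltas '[[[0,0,0,0,0,-6,0],[0,0,0,0,0,-6,0],[0,0,0,0,0,-6,0],[0,0,0,0,0,-6,0],[0,0,0,0,0,-6,0],[0,0,0,0,0,-6,0],[0,0,0,0,0,-6,0],[0,0,0,0,0,-6,0],[0,0,0,0,0,-6,0],[0,0,0,0,0,-6,0],[0,0,0,0,0,-6,0],[0,0,0,0,0,-6,0],[0,0,0,0,0,-6,0],[0,0,0,0,0,-6,0],[0,0,0,0,0,-3,0],[0,0,0,0,0,0,0],[0,0,0,0,0,0,0]]]'

```text
t: 50.92
eef_pos: [0.6862, -0.0388, 0.0998]
tcp_rot: [0.049, 3.141, 0.0]
contact_force: [-3.1, 1.2, 5.7]
width: 0.15
gripper_force: 59.1
```

```bash
python3 - <<'E'
from h import *
s=robot.read_state();print(yawd()[0],s['wrist_torque'],s['contact_force'])
E
```

```text
178.2137705101653 [ 0.06242931  0.5478973  -0.62315465] [-3.0736356   1.20536079  5.70570393]
```

Call:
send_rows --deltas '[[[0,0,0,0,0,0,1],[0,0,0,0,0,0,1],[0,0,0,0,0,0,1],[0,0,-40,0,0,0,1],[0,0,-50,0,0,0,1],[0,0,-50,0,0,0,1],[42,33,0,0,0,0,1],[42,33,0,0,0,0,1],[42,33,0,0,0,0,1],[42,33,0,0,0,0,1],[42,33,0,0,0,0,1],[42,33,0,0,0,0,1],[42,33,0,0,0,0,1],[0,0,0,0,0,0,1],[0,0,0,0,0,0,1]]]'

```text
t: 52.8
eef_pos: [0.3998, 0.2011, 0.2395]
tcp_rot: [0.047, 3.14, 0.0]
contact_force: [0.3, -0.1, -0.6]
width: 0.997
gripper_force: 0.0
```

```bash
python3 - <<'E'
from h import *
S=robot.grab_frame("scene");T=robot.grab_frame("top")
a=cv2.resize(T[145:275,320:450],None,fx=2.9,fy=2.9);b=cv2.resize(S[160:300,110:350],None,fx=1.75,fy=1.75)
c=cv2.resize(T[258:312,455:515],None,fx=6,fy=6,interpolation=cv2.INTER_CUBIC)
o=np.zeros((600,800,3),np.uint8);o[:377,:377]=a;o[:245,379:799]=b;o[250:574,400:760]=c
cv2.imwrite("pics/v10.png",o[:,:,::-1])
# white pointer line on knob top
m=cv2.inRange(hsv(T),(0,0,110),(180,70,255));k=np.zeros_like(m);cv2.circle(k,(489,283),7,255,-1)
ys,xs=np.nonzero(m&k);print(list(zip(xs,ys)))
E
```

```text
[(np.int64(491), np.int64(284)), (np.int64(492), np.int64(284)), (np.int64(491), np.int64(285)), (np.int64(492), np.int64(285)), (np.int64(491), np.int64(286)), (np.int64(490), np.int64(287)), (np.int64(491), np.int64(287)), (np.int64(490), np.int64(288)), (np.int64(491), np.int64(288)), (np.int64(490), np.int64(289))]
```

View pics/v10.png

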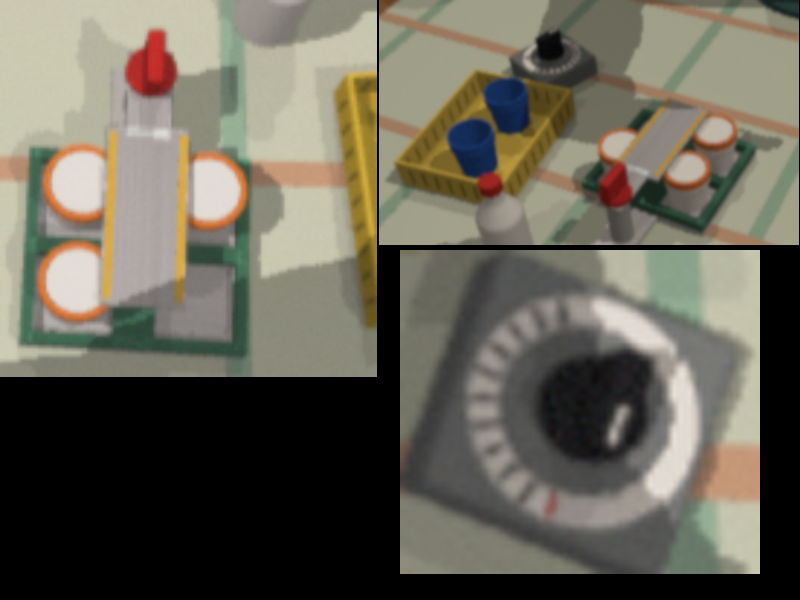

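The final view shows the bar shut over the three tubs, both cups in the basket, and the tally pointer on the red mark. By line fit the pointer is at about 163° and the mark at 160°.

```bash
python3 -c "
from bench import robot
print(robot.job_done())"
```

```text
the job is handed in; nothing more can be done
None
```

I handed the job in after about 53 s of the 210 s robot time, but no verdict came back. By the last camera pictures, the bar is shut over the three tubs in their own pockets, both blue cups are in the basket, the tally is at its zero stop, and the bystanders were left where they stood.

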